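# Swing the dispensing arm over the beaker and clamp it

## Robot

A 6-joint arm with a two-finger parallel gripper is mounted at the origin on a cart in front of the work surface, level with it; the furniture and walls round the work are solid. World frame = base frame: x ahead of the robot, y to its left, z up, the work surface at z = 0. Lengths are in m, angles in rad, forces in N, time in s.
With the tool pointing down it reaches from about 0.325 to 0.75 m from the base axis. Payload 7.6 kg.
Tool frame: the origin (TCP) lies midway between the tips of the shut fingers; the grasp point (between the pads) lies 19 mm behind it; z points along the fingers, y is the line along which they close (so a half turn about z gives the same grasp; the last joint's range is limited). The gripper opens to 85 mm and grips with 20 to 120 N. Pads are 22 mm wide; open, the fingers measure 114 mm over their backs; the gripper's body (76 mm by 85 mm) begins 54 mm behind the grasp point. The pads swing forward as they close: fully open they stand 13 mm farther back than shut.
Start: joints at [-1.286, 0.052, 1.401, -0, 1.689, -0.07], TCP at [0.182, -0.492, 0.231] pointing down, gripper open.
Joint ranges: [-2.9, 2.9], [-0.91, 2.17], [0.12, 2.37], [-1.06, 4.2], [0.26, 2.73], [-2.93, 2.93]. Speed limits (rad/s): [2.57, 2.57, 3.01, 3.14, 3.14, 3.14].

## Interface

Orientations are given as [roll, pitch, yaw] about the fixed x, y, z axes, in that order (R = Rz(yaw) Ry(pitch) Rx(roll)).
In Python, from bench import status, vision, workorder gives the robot as it stands.
- The arm moves only by the tool play_rows, never from a script. Its argument "targets" is one flat list of numbers, 6 for each row, row after row: the shift along the tool's x, y, z each as a share of 40 cm, from -1 to 1, then the turn, a rotation vector about the tool's x, y, z each as a share of 360 degrees, from -1 to 1. In form: [tx, ty, tz, wx, wy, wz, tx, ty, tz, wx, wy, wz, ...]. A call has exactly 5 rows; each row is the pose to reach, as a shift and turn from the pose commanded when the call began, along the tool's axes at that moment, turning the shorter way round; what a row does not reach only later rows make up. A row lasts 1/8 s, in which the tool goes at most 62.5 mm and 10.7 degrees, less where a joint would pass 70% of its speed; a pose out of reach is approached as far as the arm can. A call with a number of a shift or a turn outside -1 to 1 is refused whole. A call with a gripper value outside its range is refused whole. "gripper" is the opening, from -1 (shut) to 1 (fully open), set as the call begins (left out, the last holds). The fingers move at their own pace and stop on an object; "grip_force" is the grip in N (left out, the last holds). Time passes only in rows, so rows that repeat a pose let the fingers close, or fill a call up. It gives the time, the measured TCP pose, the force, the opening and the grip force at its end, in the units of the state.
- status.get_state(): the state, without advancing time (a new reading comes with each control period).
- vision.capture(name): name is "scene" or "top" or "wrist"; returns the picture (420x560x3 uint8, red, green, blue); there is no depth.
- vision.camera_info(name): a dict with "mtx" (3x3 intrinsics, pixels), "world_from_camera" (4x4, takes a point from camera to world coordinates). Camera axes: x right, y down, z forward; pixel columns grow to the right and rows downward; lengths in m; the calibration is good to about 2 mm. A picture is of the moment at which its call begins: read the wrist's pose just before it. camera_info takes no time and is no camera call; for the wrist camera it gives the pose at the moment of the call.
- workorder.sign_off(): hands the job in; it is judged then, once.
The state is a dict: "time": time; "q": joint angles; "qvel": joint speeds; "joint_torque": joint torques, N m; "tcp_pos": TCP position; "tool_rot": TCP orientation; "contact_force": force on the tool from outside, world axes, zero at the start; "moment": the same for the moment, N m; "gripper_width": finger opening in m; "grip_force": force on a finger pad.
Only numpy, scipy, OpenCV 4.12 (cv2) and the standard library are available. Lean on these libraries where they do the work, as an engineer would, in place of code of your own. Each camera call takes 0.05 s, during which the arm holds its last target. There are 200 camera calls.

## Task

Set up the small dispensing stand: push its white arm round with a fingertip until the steel spout is over the middle of the clear beaker, and leave it standing there. Then push the red-knobbed clamp lever on top of the column clockwise (seen from above), fully home against its stop. Only push, do not grip; leave the beaker, the dishes, the brown pot and the bottle where they stand, and finish clear of everything.

Things in the scene. Friction and masses are not known exactly. Their poses are not given: they have to be found in the camera images.
- stand: Fixed dispensing stand: grey 100 x 100 x 14 mm foot with an upright steel column. Origin at the centre of the foot's underside, on the bench (z = 0) and on the column axis, about which both the arm and the lever turn. Its z is up; its -x side faces roughly towards the robot, and the four vessels stand on the bench on that side, about 150 mm from the column axis.
- swing_arm (a joint): The white arm, a level bar 14 mm wide and 16 mm high (underside 104 mm, top 120 mm above the bench) that runs from the column out to 164 mm from its axis. Hinge about the vertical column axis, rad: 0 when the arm points along the stand's -x, positive counter-clockwise seen from above; stops at -1.4 and 1.4. Moved by about 1 to 2 N near its outer end, stays where it is left, and turns with the same friction whether the lever is open or home.
- spout_tip (a point): Centre of the outlet of the steel spout (8 mm thick, under a blue fitting 20 mm across) that points down near the arm's outer end; 150 mm from the column axis, 82 mm above the bench, 14 mm higher than the beaker's rim.
- clamp_lever (a joint): The clamp lever on top of the column, above the arm, rad: 0 fully open, grows clockwise seen from above, 1.3 fully home at its hard stop; it starts between 0 and 0.3. At 0 it points along the stand's -y, turned 0.2 rad from there towards the stand's +x; pushed home it swings towards the stand's -x. Moved by about 1.5 N at the knob, stays where it is left.
- lever_knob (a point): Centre of the top of the upright red knob at the end of the lever: knob 16 mm across, from 124 to 160 mm above the bench, 70 mm from the column axis. The lever itself is a 9 mm round steel rod at 131 mm height; a black hub 30 mm across lies on the axis up to 138 mm.
- beaker: Clear glass beaker, loose, 54 mm across and 68 mm high, the tallest of the four vessels; origin at the centre of its underside.
- small_dish_a: Small clear round dish, loose, 56 mm across, 15 mm high; origin at the centre of its underside.
- small_dish_b: Another such small clear dish, 56 mm across, 15 mm high; origin at the centre of its underside.
- brown_pot: Small brown (amber glass) pot, loose, 50 mm across, 45 mm high; origin at the centre of its underside.
- bottle_red: Bottle of pink fluid with a blue cap, loose, 52 mm across, 98 mm high, at the back right; origin at the centre of its underside.
Mind the look-alikes: they are no part of the job. What is shaped like the small_dish_a but green or orange is not meant.

How it is judged:
By the outcome, as a careful person would: the job done as asked, in the order asked, and still so for the second after the job is handed in, with the robot touching nothing.
It also fails if it takes over 51 s, if anything falls off the work surface, if the arm or the gripper's body presses on something with over 40 N, if the wrist force passes 120 N, or if a joint passes its speed limit or range.

## Working session

There is one attempt and no reset: what is moved stays moved. The work goes in short steps, Python scripts to look and compute and a tool call to move; the robot and the scene stay as the last step left them, time stands still between calls to the robot, and variables do not carry over. Pictures are saved under pics/ and viewed, at most 11 in all, crops included, and the job is handed in when it is done.

Besides the shell and the picture viewer there is one more tool, called after ">>>" as a command line: name --argument value ..., lists and objects as JSON in quotes. play_rows: Moves the arm, as the interface text tells. Shift numbers are shares of 40 cm and turn numbers shares of 360 degrees, none past 1 either way. Its arguments: {"type":"object","properties":{"targets":{"type":"array","items":{"type":"number","minimum":-1,"maximum":1}},"gripper":{"type":"number"},"grip_force":{"type":"number"}},"required":["targets"]}

```bash
mkdir -p pics; ls; python3 - <<'E'
from bench import status, vision
import cv2,json
for n in ("scene","top"):
    cv2.imwrite(f"pics/{n}0.png",vision.capture(n)[:,:,::-1]); i=vision.camera_info(n); print(n,i)
s=status.get_state();print(s)
E
```

```text
pics
scene {'mtx': array([[493.38547987,   0.        , 281.56063423],
       [  0.        , 493.38547987, 206.70745082],
       [  0.        ,   0.        ,   1.        ]]), 'world_from_camera': array([[ 0.77293791, -0.34963281,  0.52945622, -0.04597102],
       [-0.63434899, -0.408776  ,  0.65612769, -0.93611434],
       [-0.01297477, -0.84300598, -0.53774768,  0.67790427],
       [ 0.        ,  0.        ,  0.        ,  1.        ]])}
top {'mtx': array([[545.15896927,   0.        , 277.27964649],
       [  0.        , 545.15896927, 211.73300353],
       [  0.        ,   0.        ,   1.        ]]), 'world_from_camera': array([[-0.02188671, -0.97932432,  0.20110903,  0.26957956],
       [-0.99974147,  0.02267863,  0.00163437, -0.26650472],
       [-0.00616146, -0.20102127, -0.9795675 ,  1.19576463],
       [ 0.        ,  0.        ,  0.        ,  1.        ]])}
{'time': 0.1, 'q': array([-1.28631763e+00,  5.27798264e-02,  1.40162270e+00,  1.95670563e-06,
        1.68859087e+00, -7.02964508e-02]), 'qvel': array([-0.00177638, -0.00194135, -0.00196036, -0.0002366 ,  0.00061903,
       -0.00180272]), 'joint_torque': array([ 2.17765350e-04, -3.82581425e+01, -3.60986567e+01, -5.62321270e-05,
        4.73924942e-03, -4.32959055e-06]), 'tcp_pos': array([ 0.18232331, -0.49204108,  0.23055373]), 'tool_rot': array([-3.14019551e+00, -1.00324283e-04,  3.54775310e-01]), 'contact_force': array([-0.59255339, -0.76718267,  0.59545038]), 'moment': array([ 0.01742628, -0.0190843 ,  0.00518104]), 'grip_force': 0.0, 'gripper_width': 0.08558910554197614}
```

View pics/top0.png

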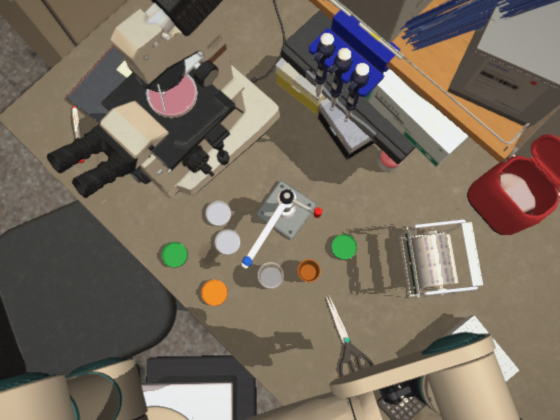

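View pics/scene0.png

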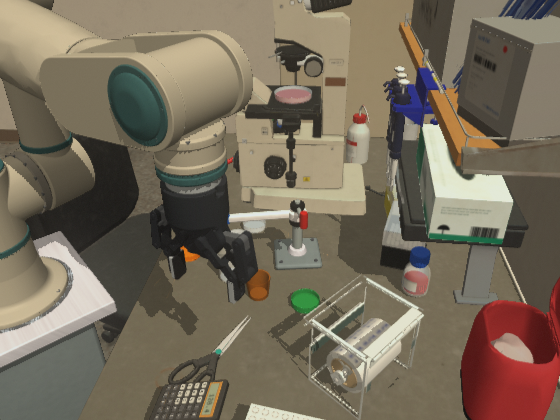

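```bash
cat > h.py <<'E'
import numpy as np,cv2
from bench import vision
def ray(n,u,v,z,info=None):
    i=info or vision.camera_info(n);T=i["world_from_camera"]
    d=T[:3,:3]@np.linalg.solve(i["mtx"],[u,v,1.]);o=T[:3,3]
    return (o+d*(z-o[2])/d[2])[:2]
def proj(n,p,info=None):
    i=info or vision.camera_info(n);T=i["world_from_camera"]
    c=i["mtx"]@(T[:3,:3].T@(np.array(p)-T[:3,3]));return c[:2]/c[2]
E
python3 - <<'E'
import cv2,numpy as np
from h import *
im=cv2.imread("pics/top0.png");c=im[180:300,200:340]
cv2.imwrite("pics/topc.png",cv2.resize(c,None,fx=5,fy=5,interpolation=cv2.INTER_CUBIC))
hsv=cv2.cvtColor(c,cv2.COLOR_BGR2HSV)
for nm,lo,hi,z in (("blue",(105,150,60),(125,255,255),.125),("red",(0,190,90),(5,255,255),.16)):
    m=cv2.inRange(hsv,lo,hi);n,l,s,ce=cv2.connectedComponentsWithStats(m)
    for k in range(1,n):
        if s[k,4]>10: p=ce[k]+[200,180];print(nm,s[k],p,ray("top",*p,z))
E
```

```text
blue [43 77  9  9 58] [246.86206897 260.77586207] [ 0.39222271 -0.20266956]
red [114  28   8   9  51] [317.49019608 211.82352941] [ 0.48024225 -0.34270533]
```

View pics/topc.png

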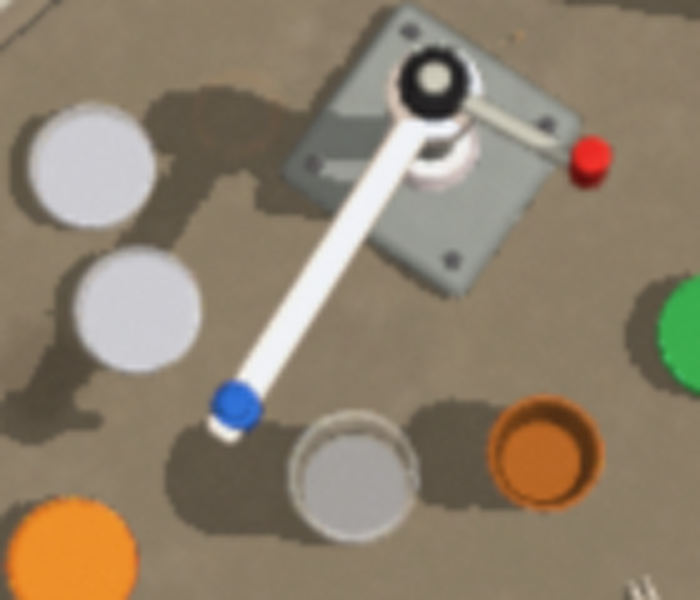

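```bash
python3 - <<'E'
from h import *
f=lambda x,y,z:ray("top",(x+.5)/5-.5+200,(y+.5)/5-.5+180,z)
b=[f(*p,.016) for p in((410,31),(547,124),(452,261),(312,164))]
C=np.mean(b,0);H=f(436,79,.138);print("foot",C,"hub",H)
P=(C+H)/2
b1=f(353.5,475.3,.068);b2=f(356,483,.004);print("beaker",b1,b2)
pot=f(545,453,.045);bl=ray("top",246.86,260.78,.122);rd=ray("top",317.5,211.5,.15)
for n,p in(("beaker",b1),("pot",pot),("spout",bl),("knob",rd),("d1",f(92,165,.015)),("d2",f(138,310,.015)),):
    d=p-P;print(n,p,np.hypot(*d),np.degrees(np.arctan2(d[1],d[0])))
for i in range(4):
    d=b[i]-b[i-1];print(np.degrees(np.arctan2(d[1],d[0])),np.hypot(*d))
E
```

```text
foot [ 0.5186652  -0.28319594] hub [ 0.51952212 -0.28443449]
beaker [ 0.36894677 -0.24732596] [ 0.3712157  -0.24726227]
beaker [ 0.36894677 -0.24732596] 0.15451716673492757 166.3405704867398
pot [ 0.37853536 -0.32783062] 0.14728880306690292 -162.6122121831167
spout [ 0.39255823 -0.20248654] 0.15041798201127496 147.2697508564638
knob [ 0.48292181 -0.34348393] 0.06977649041310013 -121.2247158009314
d1 [ 0.51307359 -0.13340503] 0.15053060790534634 92.29200475509141
d2 [ 0.44784433 -0.15353995] 0.14848606157414715 118.67485462995685
-36.89968543672917 0.0744591710512906
-126.33013133879189 0.07405780190143749
144.1596475750862 0.07462193583511095
53.545520724691606 0.0754360153190086
```

```bash
cat >> h.py <<'E'
from scipy.spatial.transform import Rotation as Ro
from bench import status
P=np.array([.519,-.284])
def rows(targets):  # targets: (x,y,z,yaw deg), tool down -> shares
    s=status.get_state();R0=Ro.from_euler("xyz",s["tool_rot"])
    print("t",round(s["time"],2),"tcp",s["tcp_pos"].round(4),"yaw",round(np.degrees(s["tool_rot"][2]),1),"F",s["contact_force"].round(1))
    for x,y,z,w in targets:
        d=R0.inv().apply(np.array([x,y,z])-s["tcp_pos"])/.4
        v=(R0.inv()*Ro.from_euler("xyz",[np.pi,0,np.radians(w)])).as_rotvec()/(2*np.pi)
        print(d.round(4),v.round(4))
def pol(r,th,off): # point at radius r on line at th deg, shifted off along ccw tangent
    a=np.radians(th);return P+r*np.array([np.cos(a),np.sin(a)])+off*np.array([-np.sin(a),np.cos(a)])
E
python3 -c "
from h import *
p=pol(.12,147.3,-.036);print(p)
rows([(*p,.2,-32.7),(*p,.108,-32.7)])"
```

```text
[ 0.43746736 -0.18887677]
t 0.1 tcp [ 0.1823 -0.492   0.2306] yaw 20.3 F [-0.6 -0.8  0.6]
[ 0.8614 -0.489   0.0772] [-2.000e-04  1.000e-04  1.473e-01]
[ 0.8614 -0.4887  0.3072] [-2.000e-04  1.000e-04  1.473e-01]
```

>>> play_rows --targets '[0.16, -0.09, 0, 0, 0, 0.029, 0.32, -0.18, 0, 0, 0, 0.059, 0.48, -0.27, 0, 0, 0, 0.088, 0.64, -0.36, 0, 0, 0, 0.118, 0.8, -0.45, 0.02, 0, 0, 0.147]' --gripper -1

```text
time: 0.72
tcp_pos: [0.3638, -0.2797, 0.2283]
tool_rot: [3.142, -0.0, -0.478]
contact_force: [0.5, -0.0, -0.5]
gripper_width: -0.0001
grip_force: 0.0
```

```bash
python3 -c "
from h import *
p=pol(.12,147.3,-.036)
rows([(*p,.2,-32.7),(*p,.108,-32.7)]);print(status.get_state()['gripper_width'])"
```

```text
t 0.72 tcp [ 0.3638 -0.2797  0.2283] yaw -27.4 F [ 0.5 -0.  -0.5]
[ 0.0589 -0.2862  0.0706] [ 0.     -0.      0.0147]
[ 0.0589 -0.2862  0.3006] [ 0.     -0.      0.0147]
-5.2706016108377605e-05
```

>>> play_rows --targets '[0, -0.1, 0, 0, 0, 0, 0, -0.2, 0, 0, 0, 0, 0.02, -0.23, 0, 0, 0, 0, 0.02, -0.23, 0, 0, 0, 0, 0.02, -0.23, 0, 0, 0, 0]'

```text
time: 1.35
tcp_pos: [0.4116, -0.2038, 0.2281]
tool_rot: [3.141, 0.001, -0.474]
contact_force: [0.1, 0.3, 0.0]
gripper_width: -0.0
grip_force: 0.0
```

```bash
python3 -c "
from h import *
p=pol(.12,147.3,-.036)
rows([(*p,.2,-32.7),(*p,.108,-32.7)])
cv2.imwrite('pics/top1.png',cv2.resize(vision.capture('top')[170:310,190:350,::-1],None,fx=4,fy=4))"
```

```text
t 1.35 tcp [ 0.4116 -0.2038  0.2281] yaw -27.2 F [0.1 0.3 0. ]
[ 0.0406 -0.0628  0.0702] [0.0001 0.0001 0.0154]
[ 0.0407 -0.0629  0.3002] [0.0001 0.0001 0.0154]
```

View pics/top1.png

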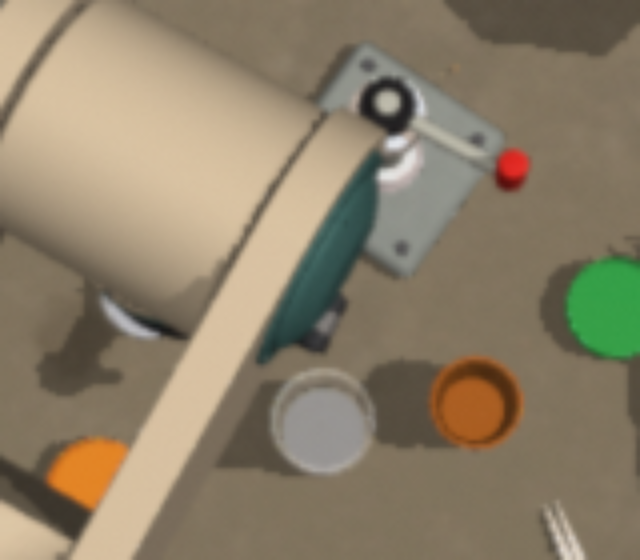

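>>> play_rows --targets '[0.041, -0.063, 0, 0, 0, 0.015, 0.041, -0.063, 0.07, 0, 0, 0.015, 0.041, -0.063, 0.2, 0, 0, 0.015, 0.041, -0.063, 0.3, 0, 0, 0.015, 0.041, -0.063, 0.3, 0, 0, 0.015]'

```text
time: 2.02
tcp_pos: [0.4359, -0.1878, 0.1055]
tool_rot: [3.141, 0.007, -0.568]
contact_force: [0.3, 0.0, 0.5]
gripper_width: 0.0001
grip_force: 0.0
```

```bash
python3 -c "
from h import *
rows([(*pol(.12,147.3,-.024),.108,-32.7)])
a=vision.capture('scene')[140:320,190:390,::-1];b=vision.capture('wrist')[:,:,::-1]
a=cv2.resize(a,(467,420))
cv2.imwrite('pics/s1.png',cv2.resize(np.hstack([a,b]),(800,327)))"
```

```text
t 2.02 tcp [ 0.4359 -0.1878  0.1055] yaw -32.6 F [0.3 0.  0.5]
[ 0.0046  0.0302 -0.0062] [0.0001 0.0011 0.0004]
```

View pics/s1.png

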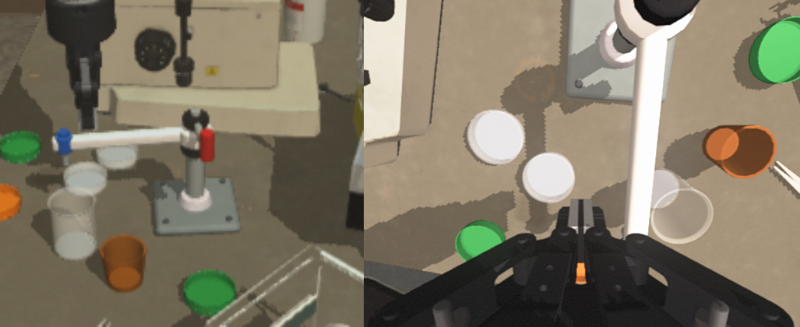

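```bash
python3 -c "
from h import *
rows([(*pol(.12,a,-o),.108,a-180) for a,o in((147.3,.022),(149,.017),(152,.017),(155,.017),(157,.017))])"
```

```text
t 2.12 tcp [ 0.4384 -0.1888  0.1099] yaw -32.5 F [ 0.9 -0.4 -0.1]
[-0.002   0.0365  0.0047] [ 0.     -0.0003  0.0004]
[-0.0032  0.0579  0.0047] [ 0.     -0.0003 -0.0043]
[-0.0046  0.0737  0.0047] [ 0.     -0.0003 -0.0126]
[-0.0052  0.0895  0.0047] [ 0.     -0.0003 -0.021 ]
[-0.0051  0.1001  0.0047] [ 0.     -0.0003 -0.0265]
```

>>> play_rows --targets '[-0.002, 0.036, 0.003, 0, 0, 0, -0.003, 0.058, 0.003, 0, 0, -0.004, -0.005, 0.074, 0.003, 0, 0, -0.012, -0.005, 0.09, 0.003, 0, 0, -0.021, -0.005, 0.1, 0.003, 0, 0, -0.026]'

```text
time: 2.75
tcp_pos: [0.4152, -0.2219, 0.1092]
tool_rot: [3.141, -0.003, -0.403]
contact_force: [1.5, 0.9, 1.5]
gripper_width: 0.0003
grip_force: 0.8
```

```bash
cat >> h.py <<'E'
def bar(name):
    info=vision.camera_info("wrist");im=vision.capture("wrist")
    cv2.imwrite(name,im[:,:,::-1]);return info,im
E
python3 -c "
from h import *
info,im=bar('pics/w2.png');print(info)
rows([(*pol(.12,a,-.017),.108,a-180) for a in (159,161)])"
```

```text
{'mtx': array([[302.14282612,   0.        , 278.25600779],
       [  0.        , 302.14282612, 215.51233792],
       [  0.        ,   0.        ,   1.        ]]), 'world_from_camera': array([[-0.39170084, -0.8817689 , -0.26278138,  0.4817766 ],
       [-0.92009188,  0.37575213,  0.1106403 , -0.25162099],
       [ 0.00118149,  0.28512091, -0.95849083,  0.25110516],
       [ 0.        ,  0.        ,  0.        ,  1.        ]])}
t 2.8 tcp [ 0.415  -0.2222  0.1091] yaw -23.0 F [0.4 0.7 1. ]
[-0.0016  0.0087  0.0028] [ 0.0001 -0.0005 -0.0057]
[-0.0026  0.0193  0.0028] [ 0.0001 -0.0005 -0.0112]
```

View pics/w2.png

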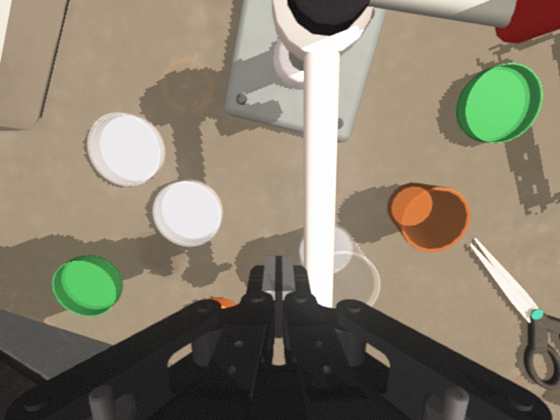

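```bash
cat >> h.py <<'E'
def barang(info,im,r0=70,r1=240,step=5):
    g=cv2.inRange(im,(215,215,215),(255,255,255));pts=[]
    for v in range(r0,r1,step):
        u=np.where(g[v,270:400])[0]+270
        if len(u)>15: 
            runs=np.split(u,np.where(np.diff(u)>1)[0]+1);u=max(runs,key=len)
            pts.append([*ray("w",u[0]-.5,v,.12,info),*ray("w",u[-1]+.5,v,.12,info)])
    q=np.array(pts);m=(q[:,:2]+q[:,2:])/2
    vx,vy,x0,y0=cv2.fitLine(m.astype(np.float32),cv2.DIST_HUBER,0,.01,.01).ravel()
    a=np.degrees(np.arctan2(vy,vx))%180
    d=(P-[x0,y0]);off=vx*d[1]-vy*d[0]
    print("bar ang",a,"axis off mm",off*1e3,"width mm",np.median(np.hypot(*(q[:,:2]-q[:,2:]).T))*1e3,len(q))
    return a,[x0,y0],[vx,vy]
E
python3 -c "
from h import *
im=cv2.imread('pics/w2.png')[:,:,::-1].copy()
a,c,d=barang(vision.camera_info('wrist'),im)
s=status.get_state()['tcp_pos'][:2]-c;print('tcp to midline mm',1e3*(d[0]*s[1]-d[1]*s[0]))
"
```

```text
bar ang 158.1193 axis off mm 2.688372998267028 width mm 11.992255216259196 34
tcp to midline mm 21.32738703504833
```

```bash
python3 -c "
from h import *
rows([(*pol(.12,a,-.017),.108,a-180) for a in (158.5,160,161.5,162.5)]+[(*pol(.12,162.5,-.047),.108,-17.5)])"
```

```text
t 2.8 tcp [ 0.415  -0.2222  0.1091] yaw -23.0 F [0.4 0.7 1. ]
[-0.0013  0.0061  0.0028] [ 0.0001 -0.0005 -0.0043]
[-0.0021  0.014   0.0028] [ 0.0001 -0.0005 -0.0085]
[-0.0027  0.0219  0.0028] [ 0.0001 -0.0005 -0.0126]
[-0.003   0.0272  0.0028] [ 0.0001 -0.0005 -0.0154]
[-0.0103 -0.0474  0.0027] [ 0.0001 -0.0005 -0.0154]
```

>>> play_rows --targets '[-0.001, 0.006, 0.002, 0, 0, -0.004, -0.002, 0.014, 0.002, 0, 0, -0.008, -0.003, 0.022, 0.002, 0, 0, -0.013, -0.003, 0.027, 0.002, 0, 0, -0.015, -0.003, 0.027, 0.002, 0, 0, -0.015]'

```text
time: 3.42
tcp_pos: [0.4094, -0.2303, 0.1063]
tool_rot: [3.141, 0.0, -0.31]
contact_force: [0.2, 0.6, -0.1]
gripper_width: 0.0
grip_force: 0.0
```

```bash
python3 -c "
from h import *
info,im=bar('pics/w3.png')
a,c,d=barang(info,im)
rows([(*pol(.12,162.5,-.047),.108,-17.5),(*pol(.12,162.5,-.06),.25,-17.5),(.37,-.02,.25,-17.5)])"
```

```text
bar ang 163.10931 axis off mm 2.3545124565509634 width mm 11.952374502121764 34
t 3.48 tcp [ 0.4094 -0.2302  0.1063] yaw -17.8 F [0.3 0.6 0.6]
[ 0.0013 -0.0717 -0.0044] [ 0.0001  0.     -0.0007]
[ 0.0011 -0.104  -0.3594] [ 0.0001  0.     -0.0007]
[-0.2542 -0.4703 -0.3595] [ 0.0001  0.     -0.0007]
```

>>> play_rows --targets '[0, -0.07, 0, 0, 0, 0, 0, -0.09, -0.12, 0, 0, 0, 0, -0.11, -0.26, 0, 0, 0, -0.05, -0.22, -0.36, 0, 0, 0, -0.12, -0.34, -0.36, 0, 0, 0]'

```text
time: 4.1
tcp_pos: [0.4061, -0.0854, 0.2539]
tool_rot: [3.141, -0.007, -0.311]
contact_force: [0.4, 0.6, -0.1]
gripper_width: -0.0
grip_force: 0.0
```

>>> play_rows --targets '[-0.1, -0.1, 0, 0, 0, 0, -0.13, -0.13, 0, 0, 0, 0, -0.13, -0.13, 0, 0, 0, 0, -0.13, -0.13, 0, 0, 0, 0, -0.13, -0.13, 0, 0, 0, 0]'

```text
time: 4.72
tcp_pos: [0.3719, -0.0214, 0.2501]
tool_rot: [3.141, 0.001, -0.311]
contact_force: [0.6, 0.0, 0.2]
gripper_width: 0.0001
grip_force: 0.0
```

```bash
python3 - <<'E'
from h import *
print(status.get_state()['tcp_pos'])
im=vision.capture('top')[:,:,::-1].copy();cv2.imwrite("pics/top3.png",im)
sc=vision.capture('scene')[:,:,::-1].copy();cv2.imwrite("pics/sc3.png",sc)
c=cv2.resize(im[185:295,235:315],None,fx=5,fy=5,interpolation=cv2.INTER_CUBIC)
d=cv2.resize(sc[190:300,200:280],None,fx=5,fy=5,interpolation=cv2.INTER_CUBIC)
cv2.imwrite("pics/c3.png",np.hstack([c,d])[:, :800])
for nm,I,o in(("top",im,(235,185)),("scene",sc,(200,190))):
    hsv=cv2.cvtColor(I[o[1]:o[1]+110,o[0]:o[0]+80],cv2.COLOR_BGR2HSV)
    n,l,s,ce=cv2.connectedComponentsWithStats(cv2.inRange(hsv,(105,150,60),(125,255,255)))
    print(nm,s[1:],ce[1:]+o)
E
```

```text
[ 0.37189855 -0.02138112  0.25005789]
top [[27 81  9  8 58]] [[266.34482759 269.5       ]]
scene [[24 32  9 14 90]] [[228.62222222 228.46666667]]
```

View pics/c3.png

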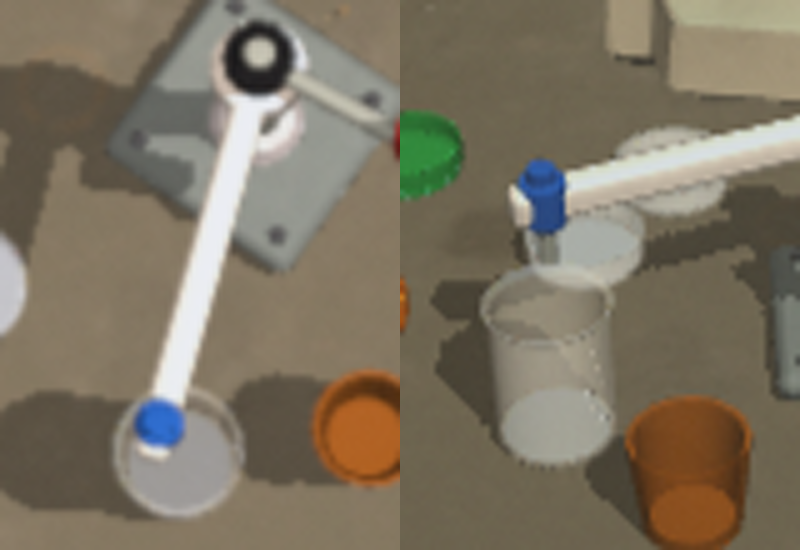

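```bash
python3 - <<'E'
from h import *
sp=[ray("top",266.34,269.5,z) for z in(.12,.124,.13)]
b=ray("top",(178.5+.5)/5-.5+235,(452+.5)/5-.5+185,.068)
for p in sp+[b]:
    d=p-P;print(p,np.hypot(*d),np.degrees(np.arctan2(d[1],d[0])))
# scene: rim centre & spout outlet
b2=ray("scene",(547.5-400+.5)/5-.5+200,(303+.5)/5-.5+190,.068);s2=ray("scene",(548-400+.5)/5-.5+200,(262+.5)/5-.5+190,.082)
for p in(s2,b2):
    d=p-P;print("sc",p,np.hypot(*d),np.degrees(np.arctan2(d[1],d[0])))
for a in (163,164,165,166,167,168):
    q=pol(.15,a,0);print(a,"scene",proj("scene",[*q,.082]),"top",proj("top",[*q,.124]))
print(proj("scene",[*b,.068]))
E
```

```text
[ 0.37468472 -0.24059897] 0.15070020169884304 163.26199213158128
[ 0.3742939  -0.24069529] 0.15104685231246281 163.33967623068315
[ 0.37370769 -0.24083978] 0.15156734588837364 163.45553575563216
[ 0.36824747 -0.24731245] 0.15515250889677168 166.32222936197357
sc [ 0.37590368 -0.24279993] 0.1489093803223323 163.93791317324386
sc [ 0.36995067 -0.24944531] 0.15300237972827804 166.94747823109097
163 scene [228.3173754  241.46983843] top [266.04819505 268.86447901]
164 scene [228.71149185 242.17654885] top [267.33217032 269.21432659]
165 scene [229.12878258 242.88055445] top [268.62250545 269.54175709]
166 scene [229.56924247 243.58159108] top [269.91877796 269.84665357]
167 scene [230.03285655 244.27939279] top [271.22056294 270.12890697]
168 scene [230.51959982 244.97369192] top [272.52743321 270.38841618]
[227.80804339 250.04187927]
```

```bash
python3 -c "
from h import *
rows([(*pol(.12,163.3,-.055),.25,-16.7),(*pol(.12,163.3,-.05),.108,-16.7),(*pol(.12,163.3,-.028),.108,-16.7)]+[(*pol(.12,a,-.02),.108,a-180) for a in (163.3,165,166.3)])"
```

```text
t 4.83 tcp [ 0.3718 -0.0212  0.2501] yaw -17.8 F [ 0.4 -0.5  0.2]
[2.487e-01 3.813e-01 2.000e-04] [ 0.      0.0001 -0.0031]
[0.2492 0.3937 0.3552] [ 0.      0.0001 -0.0031]
[0.2503 0.4487 0.3552] [ 0.      0.0001 -0.0031]
[0.2507 0.4687 0.3552] [ 0.      0.0001 -0.0031]
[0.2495 0.4776 0.3552] [ 0.      0.0001 -0.0078]
[0.2488 0.4845 0.3552] [ 0.      0.0001 -0.0114]
```

>>> play_rows --targets '[0.08, 0.12, 0, 0, 0, 0, 0.16, 0.24, 0, 0, 0, 0, 0.24, 0.36, 0, 0, 0, -0.003, 0.249, 0.38, 0.05, 0, 0, -0.003, 0.249, 0.38, 0.1, 0, 0, -0.003]'

```text
time: 5.45
tcp_pos: [0.42, -0.1972, 0.2093]
tool_rot: [-3.142, 0.001, -0.293]
contact_force: [0.6, 0.6, 0.1]
gripper_width: 0.0002
grip_force: 0.0
```

>>> play_rows --targets '[0, 0, 0.12, 0, 0, 0, 0, 0.012, 0.255, 0, 0, 0, 0, 0.03, 0.255, 0, 0, 0, 0, 0.06, 0.255, 0, 0, 0, 0, 0.06, 0.255, 0, 0, 0]'

```text
time: 6.08
tcp_pos: [0.4143, -0.2204, 0.1111]
tool_rot: [3.14, -0.004, -0.292]
contact_force: [-0.6, -0.1, 0.2]
gripper_width: -0.0003
grip_force: 0.0
```

```bash
python3 -c "
from h import *
rows([(*pol(.12,a,-.02),.108,a-180) for a in (163.3,165,166.3)])"
```

```text
t 6.08 tcp [ 0.4143 -0.2204  0.1111] yaw -16.7 F [-0.6 -0.1  0.2]
[-0.0035  0.027   0.0078] [ 0.0002 -0.0007 -0.0001]
[-0.0049  0.036   0.0078] [ 0.0002 -0.0007 -0.0048]
[-0.0057  0.0428  0.0078] [ 0.0002 -0.0007 -0.0084]
```

>>> play_rows --targets '[-0.003, 0.015, 0.004, 0, 0, 0, -0.004, 0.027, 0.004, 0, 0, 0, -0.005, 0.036, 0.004, 0, 0, -0.005, -0.006, 0.043, 0.004, 0, 0, -0.008, -0.006, 0.043, 0.004, 0, 0, -0.008]'

```text
time: 6.7
tcp_pos: [0.406, -0.2347, 0.1069]
tool_rot: [3.141, -0.0, -0.241]
contact_force: [0.3, 1.4, -0.2]
gripper_width: -0.0002
grip_force: 0.0
```

```bash
python3 -c "
from h import *
info,im=bar('pics/w4.png')
barang(info,im)
rows([(*pol(.12,166.3,-.02),.108,-13.7),(*pol(.12,166.3,-.06),.108,-13.7),(.42,-.1,.25,-13.7)])"
```

```text
bar ang 165.55138 axis off mm 2.2579135150264835 width mm 11.871184764411419 34
t 6.75 tcp [ 0.406  -0.2346  0.1068] yaw -13.8 F [-0.8  0.  -0.9]
[ 0.0037  0.0032 -0.003 ] [ 0.     -0.     -0.0003]
[ 0.0035 -0.0968 -0.003 ] [ 0.     -0.     -0.0003]
[-0.0463 -0.3349 -0.3581] [ 0.     -0.     -0.0003]
```

>>> play_rows --targets '[0, 0.004, 0, 0, 0, -0.001, 0, 0.004, 0, 0, 0, -0.001, 0, 0.004, 0, 0, 0, -0.001, 0, -0.03, 0, 0, 0, 0, 0, -0.09, 0, 0, 0, 0]'

```text
time: 7.38
tcp_pos: [0.4148, -0.1989, 0.1067]
tool_rot: [3.141, -0.0, -0.242]
contact_force: [0.6, 0.6, -0.4]
gripper_width: 0.0002
grip_force: 0.0
```

>>> play_rows --targets '[0, -0.02, -0.12, 0, 0, 0, -0.02, -0.1, -0.26, 0, 0, 0, -0.06, -0.22, -0.36, 0, 0, 0, -0.1, -0.34, -0.36, 0, 0, 0, -0.1, -0.36, -0.36, 0, 0, 0]'

```text
time: 8.0
tcp_pos: [0.41, -0.0472, 0.2517]
tool_rot: [-3.141, -0.002, -0.236]
contact_force: [-0.2, -0.6, -0.4]
gripper_width: -0.0002
grip_force: 0.0
```

```bash
cat > look.py <<'E'
import sys
from h import *
n=sys.argv[1]
im=vision.capture('top')[:,:,::-1].copy();cv2.imwrite(f"pics/top{n}.png",im)
sc=vision.capture('scene')[:,:,::-1].copy();cv2.imwrite(f"pics/sc{n}.png",sc)
c=cv2.resize(im[185:295,235:325],None,fx=5,fy=5,interpolation=cv2.INTER_CUBIC)
d=cv2.resize(sc[190:300,200:270],None,fx=5,fy=5,interpolation=cv2.INTER_CUBIC)
cv2.imwrite(f"pics/c{n}.png",np.hstack([c,d]))
for nm,I,o in(("top",im,(235,185)),("scene",sc,(200,190))):
    hsv=cv2.cvtColor(I[o[1]:o[1]+110,o[0]:o[0]+80],cv2.COLOR_BGR2HSV)
    k,l,s,ce=cv2.connectedComponentsWithStats(cv2.inRange(hsv,(105,150,60),(125,255,255)))
    if k>1:
        i=1+np.argmax(s[1:,4]);p=ce[i]+o;print(nm,s[i],p)
        if nm=="top":
            e=ray("top",*p,.124)-P;print("spout ang",np.hypot(*e),np.degrees(np.arctan2(e[1],e[0])))
E
python3 look.py 5; python3 -c "
from h import *
rows([(.36,-.05,.25,-13.7)])"
```

```text
top [31 82  9  8 58] [270.25862069 270.34482759]
spout ang 0.15080829240965885 166.33027248114678
scene [25 34  9 14 84] [229.9047619  230.41666667]
t 8.1 tcp [ 0.4101 -0.0491  0.2507] yaw -13.7 F [ 0.8 -0.6 -0.1]
[-0.1211  0.0317  0.0016] [ 0.     -0.      0.0001]
```

View pics/c5.png

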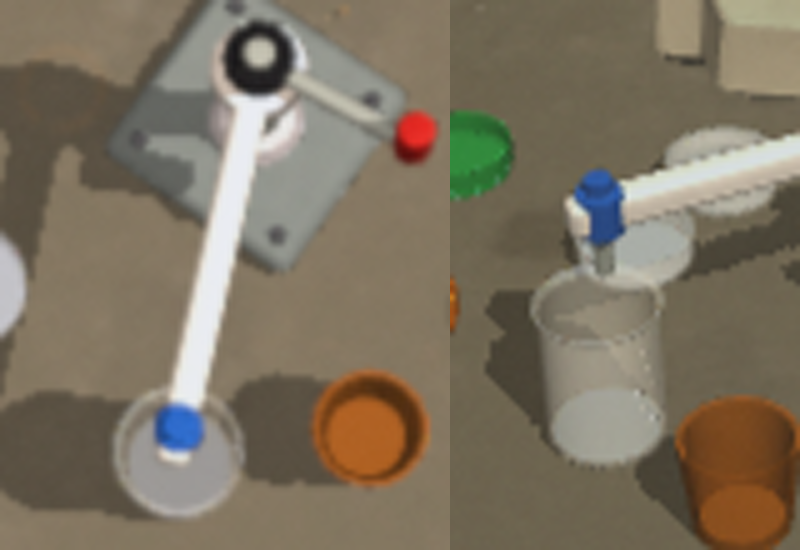

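```bash
python3 -c "
from h import *
rows([(*pol(.07,-121.2,.05),.22,58.8),(*pol(.07,-121.2,.05),.141,58.8)]);print(pol(.07,-121.2,.05),status.get_state()['q'])"
```

```text
t 8.1 tcp [ 0.4101 -0.0491  0.2507] yaw -13.7 F [ 0.8 -0.6 -0.1]
[0.4696 0.7109 0.077 ] [ 1.000e-04 -0.000e+00 -2.013e-01]
[0.4695 0.7109 0.2745] [ 1.000e-04 -0.000e+00 -2.013e-01]
[ 0.52550632 -0.36977685] [-2.08446916e-01 -2.75458981e-01  1.66486161e+00 -2.68574049e-04
  1.75190573e+00  1.60057086e+00]
```

>>> play_rows --targets '[0.07, 0.1, 0, 0, 0, -0.029, 0.14, 0.21, 0, 0, 0, -0.058, 0.21, 0.32, 0, 0, 0, -0.087, 0.28, 0.43, 0, 0, 0, -0.116, 0.35, 0.53, 0, 0, 0, -0.145]'

```text
time: 8.72
tcp_pos: [0.4952, -0.2925, 0.2497]
tool_rot: [-3.141, 0.001, 0.674]
contact_force: [1.4, 1.2, 0.4]
gripper_width: -0.0002
grip_force: 0.0
```

```bash
python3 -c "
from h import *
rows([(*pol(.07,-121.2,.05),.22,58.8),(*pol(.07,-121.2,.05),.141,58.8)])"
```

```text
t 8.72 tcp [ 0.4952 -0.2925  0.2497] yaw 38.6 F [1.4 1.2 0.4]
[-0.0614  0.1984  0.0742] [-0.0002  0.0001 -0.056 ]
[-0.0613  0.1986  0.2717] [-0.0002  0.0001 -0.056 ]
```

>>> play_rows --targets '[-0.03, 0.1, 0, 0, 0, -0.028, -0.06, 0.195, 0, 0, 0, -0.054, -0.06, 0.195, 0, 0, 0, -0.054, -0.06, 0.195, 0.06, 0, 0, -0.054, -0.06, 0.195, 0.06, 0, 0, -0.054]'

```text
time: 9.35
tcp_pos: [0.524, -0.365, 0.2242]
tool_rot: [-3.137, -0.0, 1.008]
contact_force: [0.7, 0.2, 0.1]
gripper_width: 0.0002
grip_force: 0.0
```

```bash
python3 -c "
from h import *
rows([(*pol(.07,-121.2,.05),.141,58.8),(*pol(.07,-121.2,.035),.141,58.8)])"
```

```text
t 9.35 tcp [ 0.524  -0.365   0.2242] yaw 57.8 F [0.7 0.2 0.1]
[-0.0083  0.0106  0.2079] [-0.0008 -0.0001 -0.0029]
[-0.009  -0.0269  0.208 ] [-0.0008 -0.0001 -0.0029]
```

>>> play_rows --targets '[-0.008, 0.011, 0, 0, 0, -0.003, -0.008, 0.011, 0.12, 0, 0, -0.003, -0.008, 0.011, 0.208, 0, 0, -0.003, -0.009, -0.02, 0.208, 0, 0, -0.003, -0.009, -0.027, 0.208, 0, 0, -0.003]'

```text
time: 9.98
tcp_pos: [0.5143, -0.3629, 0.1448]
tool_rot: [3.14, 0.0, 1.029]
contact_force: [1.5, -0.4, 0.9]
gripper_width: 0.0001
grip_force: 0.0
```

```bash
python3 -c "
from h import *
rows([(*pol(.07,a,.021),.141,a+180) for a in (-118,-123,-128,-133,-138)])
cv2.imwrite('pics/w6.png',vision.capture('wrist')[:,:,::-1])"
```

```text
t 9.97 tcp [ 0.5143 -0.3629  0.1448] yaw 59.0 F [ 1.5 -0.4  0.9]
[ 0.0031 -0.0299  0.0093] [ 0.0003  0.0001 -0.0085]
[-0.0016 -0.0451  0.0093] [0.0003 0.     0.0054]
[-0.005  -0.0607  0.0093] [0.0003 0.     0.0193]
[-0.007  -0.0765  0.0093] [0.0003 0.     0.0332]
[-0.0076 -0.0925  0.0092] [0.0003 0.     0.0471]
```

View pics/w6.png

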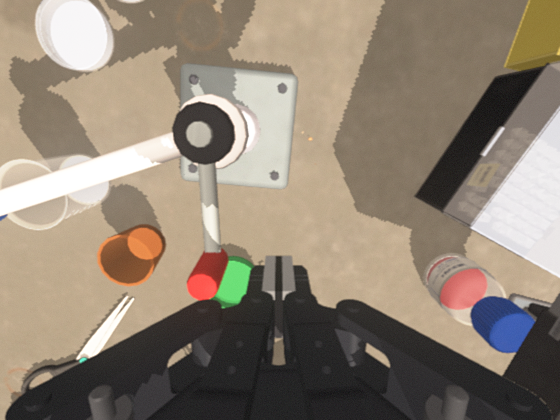

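>>> play_rows --targets '[0.002, -0.025, 0.007, 0, 0, 0, -0.001, -0.045, 0.007, 0, 0, 0.005, -0.005, -0.061, 0.007, 0, 0, 0.019, -0.007, -0.077, 0.007, 0, 0, 0.033, -0.008, -0.093, 0.007, 0, 0, 0.047]'

```text
time: 10.65
tcp_pos: [0.4811, -0.3466, 0.142]
tool_rot: [3.139, -0.001, 0.73]
contact_force: [1.8, 0.2, -0.6]
gripper_width: -0.0004
grip_force: 0.7
```

```bash
python3 -c "
from h import *
rows([(*pol(.07,a,.021),.142,a+180) for a in (-142,-147,-152,-157,-161)])"
```

```text
t 10.65 tcp [ 0.4811 -0.3466  0.142 ] yaw 41.8 F [ 1.8  0.2 -0.6]
[-0.0032 -0.0126 -0.0001] [ 0.0004 -0.0001  0.0105]
[-0.0061 -0.0283 -0.0002] [ 0.0004 -0.0001  0.0244]
[-0.0076 -0.0442 -0.0002] [ 0.0004 -0.0002  0.0383]
[-0.0077 -0.0601 -0.0003] [ 0.0004 -0.0002  0.0522]
[-0.0068 -0.0728 -0.0003] [ 0.0004 -0.0002  0.0633]
```

>>> play_rows --targets '[-0.003, -0.013, 0, 0, 0, 0.01, -0.006, -0.028, 0, 0, 0, 0.024, -0.008, -0.044, 0, 0, 0, 0.038, -0.008, -0.06, 0, 0, 0, 0.052, -0.007, -0.073, 0, 0, 0, 0.063]'

```text
time: 11.28
tcp_pos: [0.4594, -0.3269, 0.142]
tool_rot: [3.139, -0.001, 0.334]
contact_force: [1.7, -1.4, -0.8]
gripper_width: -0.0003
grip_force: 0.7
```

```bash
python3 -c "
from h import *
rows([(*pol(.07,a,.021),.142,a+180) for a in (-165,-170,-175,-179,-183)])"
```

```text
t 11.28 tcp [ 0.4594 -0.3269  0.142 ] yaw 19.1 F [ 1.7 -1.4 -0.8]
[-0.0024 -0.0127 -0.    ] [ 0.0004 -0.0002  0.0115]
[-0.0052 -0.0284 -0.0001] [ 0.0004 -0.0003  0.0254]
[-0.0066 -0.0443 -0.0001] [ 0.0004 -0.0003  0.0392]
[-0.0068 -0.057  -0.0002] [ 0.0004 -0.0003  0.0504]
[-0.006  -0.0698 -0.0002] [ 0.0004 -0.0003  0.0615]
```

>>> play_rows --targets '[-0.002, -0.013, 0, 0, 0, 0.011, -0.005, -0.028, 0, 0, 0, 0.025, -0.007, -0.044, 0, 0, 0, 0.039, -0.007, -0.057, 0, 0, 0, 0.05, -0.006, -0.07, 0, 0, 0, 0.061]'

```text
time: 11.9
tcp_pos: [0.4478, -0.3014, 0.142]
tool_rot: [3.14, -0.002, -0.049]
contact_force: [0.1, -0.9, -0.8]
gripper_width: -0.0002
grip_force: 0.8
```

```bash
python3 -c "
from h import *
rows([(*pol(.07,a,.021),.142,a+180) for a in (-184,-185.5,-187,-188,-189,-190,-192)])
cv2.imwrite('pics/w7.png',vision.capture('wrist')[:,:,::-1])"
```

```text
t 11.9 tcp [ 0.4478 -0.3014  0.142 ] yaw -2.8 F [ 0.1 -0.9 -0.8]
[-0.0004 -0.0032 -0.0001] [ 0.0003 -0.0003  0.0033]
[-0.0016 -0.0079 -0.0001] [ 0.0003 -0.0003  0.0074]
[-0.0027 -0.0125 -0.0001] [ 0.0003 -0.0003  0.0116]
[-0.0034 -0.0156 -0.0002] [ 0.0003 -0.0003  0.0144]
[-0.004  -0.0188 -0.0002] [ 0.0003 -0.0003  0.0171]
[-0.0046 -0.0219 -0.0002] [ 0.0003 -0.0003  0.0199]
[-0.0055 -0.0282 -0.0002] [ 0.0003 -0.0003  0.0255]
```

View pics/w7.png

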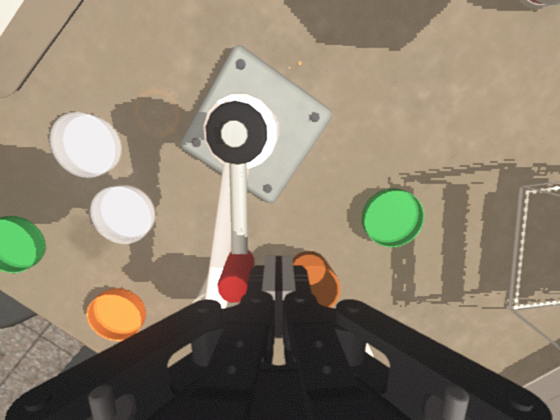

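>>> play_rows --targets '[0, -0.003, 0, 0, 0, 0.003, -0.001, -0.006, 0, 0, 0, 0.005, -0.002, -0.009, 0, 0, 0, 0.008, -0.003, -0.013, 0, 0, 0, 0.012, -0.003, -0.016, 0, 0, 0, 0.014]'

```text
time: 12.58
tcp_pos: [0.4465, -0.2943, 0.1408]
tool_rot: [3.141, 0.0, -0.135]
contact_force: [-1.0, -3.8, 2.2]
gripper_width: -0.0001
grip_force: 2.1
```

>>> play_rows --targets '[0, -0.002, 0, 0, 0, 0.001, 0, -0.004, 0, 0, 0, 0.002, -0.001, -0.006, 0, 0, 0, 0.003, -0.001, -0.006, 0, 0, 0, 0.003, -0.001, -0.006, 0, 0, 0, 0.003]'

```text
time: 13.2
tcp_pos: [0.4463, -0.2939, 0.141]
tool_rot: [3.137, -0.001, -0.154]
contact_force: [-0.1, -11.7, -1.3]
gripper_width: -0.0002
grip_force: 5.4
```

>>> play_rows --targets '[0, 0.03, 0, 0, 0, 0, 0, 0.08, 0, 0, 0, 0, 0, 0.1, -0.1, 0, 0, 0, 0, 0.1, -0.24, 0, 0, 0, 0, 0.1, -0.27, 0, 0, 0]'

```text
time: 13.82
tcp_pos: [0.4412, -0.333, 0.2533]
tool_rot: [3.138, -0.006, -0.153]
contact_force: [-0.1, 0.3, 0.2]
gripper_width: 0.0002
grip_force: 0.0
```

>>> play_rows --targets '[-0.08, 0.09, 0, 0, 0, 0, -0.16, 0.18, 0, 0, 0, 0, -0.24, 0.27, 0, 0, 0, 0, -0.3, 0.36, 0, 0, 0, 0, -0.35, 0.45, 0, 0, 0, 0]'

```text
time: 14.45
tcp_pos: [0.2731, -0.4892, 0.2478]
tool_rot: [-3.14, 0.001, -0.153]
contact_force: [0.1, 1.0, -0.3]
gripper_width: -0.0002
grip_force: 0.0
```

>>> play_rows --targets '[-0.05, 0.06, 0, 0, 0, 0, -0.05, 0.06, 0, 0, 0, 0, -0.05, 0.06, 0, 0, 0, 0, -0.05, 0.06, 0, 0, 0, 0, -0.05, 0.06, 0, 0, 0, 0]'

```text
time: 15.08
tcp_pos: [0.252, -0.5083, 0.2488]
tool_rot: [3.142, -0.0, -0.151]
contact_force: [1.0, -0.8, -0.7]
gripper_width: 0.0002
grip_force: 0.0
```

```bash
python3 look.py 8; python3 - <<'E'
from h import *
im=cv2.imread("pics/top8.png")[180:300,200:340];hsv=cv2.cvtColor(im,cv2.COLOR_BGR2HSV)
n,l,s,ce=cv2.connectedComponentsWithStats(cv2.inRange(hsv,(0,190,90),(5,255,255)))
for k in range(1,n):
    if s[k,4]>10:
        e=ray("top",*(ce[k]+[200,179.7]),.15)-P;print("knob",ce[k]+[200,180],np.hypot(*e),np.degrees(np.arctan2(e[1],e[0])))
E
```

```text
top [32 82  8  8 56] [270.39285714 270.28571429]
spout ang 0.15063876473259724 166.41862474783684
scene [25 34  9 14 85] [229.85882353 230.37647059]
knob [281.53658537 229.29268293] 0.07016785894782342 170.39293850993255
```

View pics/c8.png

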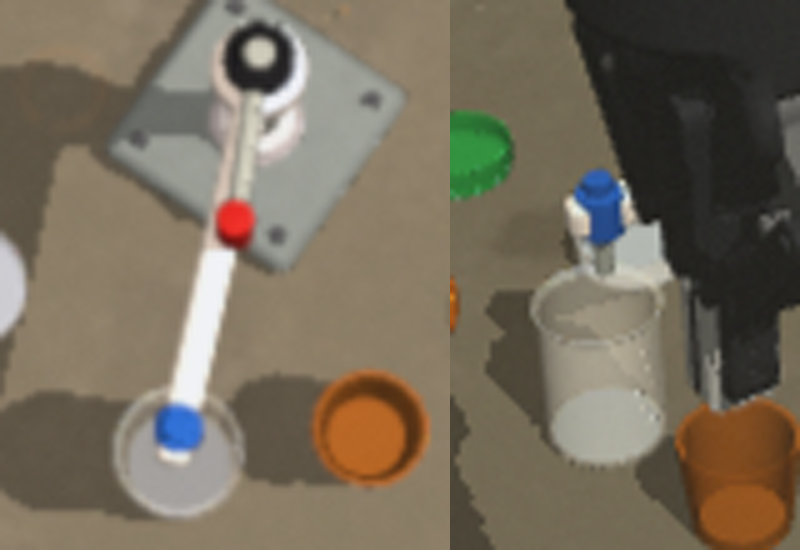

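The top view shows the spout over the beaker centre (166.4° measured, 166.3° wanted). The lever is at 170.4°, against an expected home of 170.6°, and the gripper is clear. I'm handing in now.

```bash
python3 -c "
from bench import workorder;print(workorder.sign_off())"
```

```text
the job is handed in; nothing more can be done
None
```

The job is handed in: the spout stands over the middle of the beaker, then the clamp lever was pushed fully home against its stop, and the arm finished clear of everything at about 15 s.

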